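# Load the router's pallet shuttle

## Task

Load the small router: lift the thumb lever to get the drop bar of the guard gate out of its keeper and swing the gate wide open, take the release pin from the wooden tool block and push it down the red-ringed access hole to trip the hidden catch so that the spring runs the pallet out. Set every brass blank from the bench flat into a nest of its own on the pallet, flange down, then push the pallet home until the catch holds it, shut the gate with the bar dropped in its keeper, and have the pin standing back in its hole in the block. Leave the other things on the bench where they are.

Things in the scene. Friction and masses are not known exactly. Their poses are not given: they have to be found in the camera images.
- gate_hinge (a point): foot of the guard gate's upright hinge axis, at bench height, at its left end (robot's view), 70 mm in front of the grey shuttle housing. x axis: level into the machine; y: its left; z up; the machine may stand turned. Gate: clear panel in an orange frame, 205 mm wide, 12 mm thick, from 12 to 125 mm above the bench; orange posts stand beyond both its ends
- gate (a joint): swing of the guard gate in rad: 0 shut, grows as its free right end swings out towards the robot and on to the left, to 1.85; stays where it is left (about 1 N at the lever moves it). The pallet runs out through the gateway: wide open is 1.3 or more; 1.6 leaves room for the hand
- latch_bar (a joint): lift of the steel drop bar in rad: 0 lying level; grows as it is raised, to 0.5; falls by its own weight (0.12 kg). It lies on the gate's robot-side face, 105 mm above the bench, pivot 50 mm from the hinge axis; its tip, 195 mm from the pivot, lies behind the 12 mm front lip of a keeper on the right-hand post; raised 0.07 or more it is clear. The lip is ramped in front
- thumb_lever (a point): middle of the black thumb lever, an upright tab on the drop bar: 10 mm thick (its x axis, across the gate), 26 mm wide, standing free from 125 to 178 mm above the bench, this point at 156 mm; 160 mm from the hinge axis, 110 mm from the bar's pivot and 51 mm above it. Pinch it across its thickness from above; lifting it 16 mm frees the bar, and the same grip swings the gate
- release_hole (a point): centre of the round access hole, 15 mm across, in the flat grey housing top, 85 mm above the bench, a painted red ring of 23 mm round it. x, y, z axes as at gate_hinge; the hole goes straight down. The red pad of the spring catch lies 19 mm below this point
- catch (a joint): how far the hidden spring catch is pressed down, in m: 0 up (holding), 0.012 at its stop; 3 N starts it, 5 N at the stop; pressed 0.004 to 0.008 it lets the pallet go. It springs back by itself, and the pallet pushed home snaps it in again
- pallet (a joint): how far the pallet is out, in m: 0 home and held by the catch, 0.13 run out fully towards the robot by its spring (5 N home, 3 N out). To catch, it must be pushed about 2 mm past 0 (its stop is -0.005), which takes up to about 15 N; let go, it rests at 0
- pallet_handle (a point): middle of the pallet's steel handle bar, where it is pushed: a round bar 10 mm thick and 70 mm long across (its y axis), 40 mm above the bench, 40 mm in front of the pallet's orange front plate (148 mm wide, from 12 to 48 mm above the bench, level with the housing's front when home); moves with the pallet; x axis points into the machine
- nest0 (a point): centre of the floor of the front right nest of the aluminium pallet, 20 mm above the bench: a square pocket 50 mm wide, walls 8 mm high and thick, nest centres 58 mm apart; moves with the pallet; inside the housing when the pallet is home
- nest1 (a point): centre of the floor of the front left nest of the aluminium pallet, 20 mm above the bench: a square pocket 50 mm wide, walls 8 mm high and thick, nest centres 58 mm apart; moves with the pallet; inside the housing when the pallet is home
- nest2 (a point): centre of the floor of the back right nest of the aluminium pallet, 20 mm above the bench: a square pocket 50 mm wide, walls 8 mm high and thick, nest centres 58 mm apart; moves with the pallet; inside the housing when the pallet is home
- nest3 (a point): centre of the floor of the back left nest of the aluminium pallet, 20 mm above the bench: a square pocket 50 mm wide, walls 8 mm high and thick, nest centres 58 mm apart; moves with the pallet; inside the housing when the pallet is home
- blank0_mid (a point): middle (half-way up, 18 mm above its foot) of a brass blank: a round flange 40 mm across and 8 mm high below, a round boss 24 mm across and 28 mm high on top of it, 36 mm in all, about 0.19 kg; z axis up through the boss. It stands on the bench to the right; some starts have fewer of them
- blank1_mid (a point): middle (half-way up, 18 mm above its foot) of a brass blank: a round flange 40 mm across and 8 mm high below, a round boss 24 mm across and 28 mm high on top of it, 36 mm in all, about 0.19 kg; z axis up through the boss. It stands on the bench to the right; some starts have fewer of them
- blank2_mid (a point): middle (half-way up, 18 mm above its foot) of a brass blank: a round flange 40 mm across and 8 mm high below, a round boss 24 mm across and 28 mm high on top of it, 36 mm in all, about 0.19 kg; z axis up through the boss. It stands on the bench to the right; some starts have fewer of them
- blank3_mid (a point): middle (half-way up, 18 mm above its foot) of a brass blank: a round flange 40 mm across and 8 mm high below, a round boss 24 mm across and 28 mm high on top of it, 36 mm in all, about 0.19 kg; z axis up through the boss. It stands on the bench to the right; some starts have fewer of them
- pin_handle (a point): middle of the orange handle of the steel release pin (0.06 kg): handle 16 mm across and 55 mm long, below it a collar 26 mm across and 6 mm thick, below that the shank 8 mm across and 55 mm long; z axis up along the pin; the tip is 88.5 mm below this point. In the block the collar rests on the block's top
- block_hole (a point): mouth of the pin's hole in the top of the wooden tool block (60 x 110 mm, 62 mm high, fixed): 13 mm across, bevelled, 58 mm deep. Router bits stand up to 30 mm out of the block, 57 mm and more from the hole along the +y axis
- tub: white open tub, 84 mm across, 75 mm high; origin under its centre; to be left alone
- insert_box: small yellow box 30 x 30 x 40 mm; origin under its centre; to be left alone
- carton: blue and yellow carton 50 x 100 x 44 mm; origin under its centre; to be left alone
- bit_case: clear flat case with red tray, 60 x 100 x 18 mm; origin under its centre; to be left alone
- collet_nut: small brass collet nut 28 mm across, 24 mm high, without a flange; not a blank; origin under its centre; to be left alone
- hex_keys: black holder with hex keys, 22 x 90 x 17 mm; origin under its centre; to be left alone
Mind the look-alikes: they are no part of the job. Leave any purple look-alike of the part that bears blank3_mid alone. Of the things that look like the part that bears pin_handle, the smaller one is meant.

How it is judged:
On the way, in this order (a step that is already met when the one before it is completed fails the run):
1. the drop bar is lifted out of its keeper with the gate still shut (value of joint latch_bar above 0.07 rad and value of joint gate below 0.1 rad), for 0.04 s.
2. the gate is swung wide open (value of joint gate above 1.3 rad), for 0.1 s.
3. the pin, down the access hole, presses the hidden catch (value of joint catch above 0.0035 m and horizontal distance between pin_handle and release_hole below 0.015 m and z of pin_handle in the frame of release_hole below 0.0735 m), for 0.02 s.
4. the pallet has run out (value of joint pallet above 0.11 m), for 0.1 s.
5. every blank stands flat in a nest on the run-out pallet (value of joint pallet above 0.09 m and ((horizontal distance between blank0_mid and nest0 below 0.012 m and z of blank0_mid in the frame of nest0 between 0.012 and 0.022 m) or (horizontal distance between blank0_mid and nest1 below 0.012 m and z of blank0_mid in the frame of nest1 between 0.012 and 0.022 m) or (horizontal distance between blank0_mid and nest2 below 0.012 m and z of blank0_mid in the frame of nest2 between 0.012 and 0.022 m) or (horizontal distance between blank0_mid and nest3 below 0.012 m and z of blank0_mid in the frame of nest3 between 0.012 and 0.022 m)) and angle between each of blank0_mid, blank1_mid, blank2_mid, blank3_mid's own z axis and vertical below 0.12 rad and ((horizontal distance between blank1_mid and nest0 below 0.012 m and z of blank1_mid in the frame of nest0 between 0.012 and 0.022 m) or (horizontal distance between blank1_mid and nest1 below 0.012 m and z of blank1_mid in the frame of nest1 between 0.012 and 0.022 m) or (horizontal distance between blank1_mid and nest2 below 0.012 m and z of blank1_mid in the frame of nest2 between 0.012 and 0.022 m) or (horizontal distance between blank1_mid and nest3 below 0.012 m and z of blank1_mid in the frame of nest3 between 0.012 and 0.022 m)) and ((horizontal distance between blank2_mid and nest0 below 0.012 m and z of blank2_mid in the frame of nest0 between 0.012 and 0.022 m) or (horizontal distance between blank2_mid and nest1 below 0.012 m and z of blank2_mid in the frame of nest1 between 0.012 and 0.022 m) or (horizontal distance between blank2_mid and nest2 below 0.012 m and z of blank2_mid in the frame of nest2 between 0.012 and 0.022 m) or (horizontal distance between blank2_mid and nest3 below 0.012 m and z of blank2_mid in the frame of nest3 between 0.012 and 0.022 m)) and ((horizontal distance between blank3_mid and nest0 below 0.012 m and z of blank3_mid in the frame of nest0 between 0.012 and 0.022 m) or (horizontal distance between blank3_mid and nest1 below 0.012 m and z of blank3_mid in the frame of nest1 between 0.012 and 0.022 m) or (horizontal distance between blank3_mid and nest2 below 0.012 m and z of blank3_mid in the frame of nest2 between 0.012 and 0.022 m) or (horizontal distance between blank3_mid and nest3 below 0.012 m and z of blank3_mid in the frame of nest3 between 0.012 and 0.022 m))), for 0.2 s.
6. the pallet is home and held by the catch, the blanks in their nests (value of joint pallet between -0.004 and 0.004 m and value of joint catch below 0.002 m and ((horizontal distance between blank0_mid and nest0 below 0.012 m and z of blank0_mid in the frame of nest0 between 0.012 and 0.022 m) or (horizontal distance between blank0_mid and nest1 below 0.012 m and z of blank0_mid in the frame of nest1 between 0.012 and 0.022 m) or (horizontal distance between blank0_mid and nest2 below 0.012 m and z of blank0_mid in the frame of nest2 between 0.012 and 0.022 m) or (horizontal distance between blank0_mid and nest3 below 0.012 m and z of blank0_mid in the frame of nest3 between 0.012 and 0.022 m)) and angle between each of blank0_mid, blank1_mid, blank2_mid, blank3_mid's own z axis and vertical below 0.12 rad and ((horizontal distance between blank1_mid and nest0 below 0.012 m and z of blank1_mid in the frame of nest0 between 0.012 and 0.022 m) or (horizontal distance between blank1_mid and nest1 below 0.012 m and z of blank1_mid in the frame of nest1 between 0.012 and 0.022 m) or (horizontal distance between blank1_mid and nest2 below 0.012 m and z of blank1_mid in the frame of nest2 between 0.012 and 0.022 m) or (horizontal distance between blank1_mid and nest3 below 0.012 m and z of blank1_mid in the frame of nest3 between 0.012 and 0.022 m)) and ((horizontal distance between blank2_mid and nest0 below 0.012 m and z of blank2_mid in the frame of nest0 between 0.012 and 0.022 m) or (horizontal distance between blank2_mid and nest1 below 0.012 m and z of blank2_mid in the frame of nest1 between 0.012 and 0.022 m) or (horizontal distance between blank2_mid and nest2 below 0.012 m and z of blank2_mid in the frame of nest2 between 0.012 and 0.022 m) or (horizontal distance between blank2_mid and nest3 below 0.012 m and z of blank2_mid in the frame of nest3 between 0.012 and 0.022 m)) and ((horizontal distance between blank3_mid and nest0 below 0.012 m and z of blank3_mid in the frame of nest0 between 0.012 and 0.022 m) or (horizontal distance between blank3_mid and nest1 below 0.012 m and z of blank3_mid in the frame of nest1 between 0.012 and 0.022 m) or (horizontal distance between blank3_mid and nest2 below 0.012 m and z of blank3_mid in the frame of nest2 between 0.012 and 0.022 m) or (horizontal distance between blank3_mid and nest3 below 0.012 m and z of blank3_mid in the frame of nest3 between 0.012 and 0.022 m))), for 0.3 s.
At the end, for the whole second after the job is handed in: Every blank flat in a nest (12 mm, 0.12 rad); pallet home (4 mm), catch up; gate shut (0.04 rad), bar down (0.03 rad); pin upright in its hole in the block, tip 45 mm or more below the mouth (all of step 6 and value of joint gate below 0.04 rad and value of joint latch_bar below 0.03 rad and horizontal distance between pin_handle and block_hole below 0.012 m and z of pin_handle in the frame of block_hole below 0.0435 m and angle between pin_handle's own z axis and vertical below 0.15 rad); the robot touches nothing.
It fails at once if one of the other things on the bench is shoved or lifted away (moved more than 40 mm) (distance of any of tub, insert_box, carton, bit_case, collet_nut, hex_keys from where it was at the start of the episode above 0.04 m).
Of blank0, blank1, blank2, blank3 only 2 to 4 are there at a start; the rules pass over those that are not, and their reading is None.
At some moment in a run one of blank0, blank1, blank2, blank3 may be knocked a few centimetres aside while the robot is not near it.
It also fails if it takes over 210 s, if anything falls off the work surface, if the arm or the gripper's body presses on something with over 40 N, if the wrist force passes 120 N, or if a joint passes its speed limit or range.

## Robot

A 7-joint arm with a two-finger parallel gripper is mounted at the origin on the work surface. World frame = base frame: x ahead of the robot, y to its left, z up, the work surface at z = 0. Lengths are in m, angles in rad, forces in N, time in s.
With the tool pointing down it reaches from about 0.375 to 0.925 m from the base axis. Payload 3.1 kg.
Tool frame: the origin (TCP) lies between the finger pads; the fingertips stand 19 mm ahead of it and the grasp point (between the pads) is the TCP; z points along the fingers, y is the line along which they close (so a half turn about z gives the same grasp; the last joint's range is limited). The gripper opens to 85 mm and grips with 20 to 120 N. Pads are 22 mm wide; open, the fingers measure 114 mm over their backs; the gripper's body (76 mm by 85 mm) begins 54 mm behind the grasp point. The pads swing forward as they close: fully open they stand 13 mm farther back than shut.
Start: joints at [-0.098, 0.383, 0.044, 1.598, -0.018, 1.161, -0.05], TCP at [0.65, 0, 0.25] pointing down, gripper open.
Joint ranges: [-2.61, 2.61], [-0.41, 2.15], [-1.48, 1.57], [0, 2.5], [-1.57, 4.71], [0.05, 1.97], [-2.85, 2.85]. Speed limits (rad/s): [2.79, 2.79, 3.14, 3.14, 3.14, 3.14, 3.14].

## Interface

Orientations are given as a unit quaternion [x, y, z, w].
In Python, from bench import move_ptp, movel, move_j, move_gripper, pause, inverse_kinematics, read_camera, camera_params, MotionError, sign_off, look_for, tip_of, read_time_s, read_qpos, read_joint_vel, read_effort, read_eef_pos, read_tcp_rot, read_ft_force, read_ft_torque, read_finger_gap, read_grasp_force gives the robot as it stands. Calls block until the motion is done:
- move_ptp(position, orientation): joint-space move of the TCP to a pose.
- movel(position, orientation=None, speed=0.15): straight line of the TCP; orientation=None keeps the orientation; speed is the mean speed in m/s.
- move_j(angles): joint-space move.
- move_gripper(opening, effort=None): finger opening in m; effort is the grip in N (None keeps the last); returns when the fingers have stopped.
- pause(seconds).
- inverse_kinematics(position, orientation): joint angles nearest the present ones, or None.
- read_camera(name): name is "scene" or "side" or "wrist"; returns the picture (420x560x3 uint8, red, green, blue); there is no depth.
- camera_params(name): a dict with "K" (3x3 intrinsics, pixels), "camera_from_world" (4x4, takes a point from world to camera coordinates). Camera axes: x right, y down, z forward; pixel columns grow to the right and rows downward; lengths in m; the calibration is good to about 2 mm. The wrist camera is an equidistant fisheye: a pixel r from the principal point sees the ray r / f radians off the axis. A picture is of the moment at which its call begins: read the wrist's pose just before it. camera_params takes no time and is no camera call; for the wrist camera it gives the pose at the moment of the call.
A pose or a line that the arm cannot do raises MotionError and nothing moves.
- sign_off(): hands the job in; it is judged then, once.
Trained networks look in the newest picture that a camera, given by its name, has taken for a name from the list of things; names that differ only in an ending like _2 or _b are one class to them, and where a whole thing is asked for, a point or a joint stands for the part that bears it (a point fixed in the world has none). Each returns a list of dicts, best first, with "confidence" (0 to 1); they miss things now and then, are a little off and sometimes report something else, mostly with a low value. They report only what shows in the picture. A call takes as long as a camera call. They do not tell look-alikes from the thing itself.
- look_for(camera, name): "at" ([column, row] in pixels, amid what is visible of it).
- tip_of(camera, name): "at" ([column, row] in pixels: a listed point, or the origin of a listed thing).
Readings, each from a call of its own:
- read_time_s(): time.
- read_qpos(): joint angles.
- read_joint_vel(): joint speeds.
- read_effort(): joint torques, N m.
- read_eef_pos(): TCP position.
- read_tcp_rot(): TCP orientation.
- read_ft_force(): force on the tool from outside, world axes, zero at the start.
- read_ft_torque(): the same for the moment, N m.
- read_finger_gap(): finger opening in m.
- read_grasp_force(): force on a finger pad.
Only numpy, scipy, OpenCV 4.12 (cv2) and the standard library are available. Lean on these libraries where they do the work, as an engineer would, in place of code of your own. Each camera call takes 0.05 s, during which the arm holds its last target. There are 200 camera calls.

## Working session

There is one attempt and no reset: what is moved stays moved. The work goes in short steps, each a Python script; the robot and the scene stay as the last script left them, time stands still between calls to the robot, and variables do not carry over. Pictures are saved under pics/ and viewed, at most 14 in all, crops included, and the job is handed in when it is done.

```bash
ls; mkdir -p pics; cat > h.py <<'E'
import numpy as np, cv2, json
from bench import *
from scipy.spatial.transform import Rotation as R
def snap(c,f=None):
    P=camera_params(c); im=read_camera(c)
    if f: cv2.imwrite('pics/'+f,cv2.cvtColor(im,cv2.COLOR_RGB2BGR))
    return im,P
def ray(c,P,px):
    K=np.array(P['K']);T=np.array(P['camera_from_world'])
    x=(px[0]-K[0,2])/K[0,0];y=(px[1]-K[1,2])/K[1,1]
    if c=='wrist':
        r=np.hypot(x,y); d=np.array([x/r*np.sin(r),y/r*np.sin(r),np.cos(r)]) if r>1e-9 else np.array([0,0,1.])
    else: d=np.array([x,y,1.])
    Rm=T[:3,:3]; o=-Rm.T@T[:3,3]; d=Rm.T@d
    return o,d/np.linalg.norm(d)
def onz(c,P,px,z):
    o,d=ray(c,P,px); return o+d*(z-o[2])/d[2]
def proj(c,P,X):
    K=np.array(P['K']);T=np.array(P['camera_from_world']); p=T[:3,:3]@np.asarray(X)+T[:3,3]
    if c=='wrist':
        r=np.arctan2(np.hypot(p[0],p[1]),p[2]); n=np.hypot(p[0],p[1])+1e-12; a=np.array([p[0],p[1]])/n*r
    else: a=p[:2]/p[2]
    return np.array([K[0,0]*a[0]+K[0,2],K[1,1]*a[1]+K[1,2]])
def tri(obs):  # list of (cam,P,px)
    A=np.zeros((3,3));b=np.zeros(3)
    for c,P,px in obs:
        o,d=ray(c,P,px); M=np.eye(3)-np.outer(d,d); A+=M;b+=M@o
    return np.linalg.solve(A,b)
def down(yaw): # tool z down; tool y axis (closing) at angle yaw in world xy
    y=np.array([np.cos(yaw),np.sin(yaw),0]);z=np.array([0,0,-1.]);x=np.cross(y,z)
    return R.from_matrix(np.c_[x,y,z]).as_quat()
E
python3 - <<'E'
from h import *
for c in ['scene','side','wrist']:
    im,P=snap(c,c+'0.png'); print(c,np.round(P['K'],1).tolist(),np.round(np.array(P['camera_from_world']),3).tolist())
    for n in ['gate_hinge','thumb_lever','release_hole','pallet_handle','pin_handle','block_hole','blank0_mid','tub','insert_box','carton','bit_case','collet_nut','hex_keys']:
        z={'gate_hinge':0,'thumb_lever':.156,'release_hole':.085,'pallet_handle':.04,'pin_handle':.062+.0335,'block_hole':.062,'blank0_mid':.018}.get(n,0)
        r=tip_of(c,n)
        print(' ',n,[(np.round(q['at']).tolist(),round(q['confidence'],2),np.round(onz(c,P,q['at'],z)[:2],3).tolist()) for q in r if q['confidence']>.2])
print(read_tcp_rot(),read_time_s())
E
```

```text
pics
scene [[483.6, 0.0, 282.4], [0.0, 483.6, 207.3], [0.0, 0.0, 1.0]] [[0.6, 0.8, 0.011, -0.256], [0.611, -0.45, -0.651, -0.292], [-0.516, 0.397, -0.759, 1.798], [0.0, 0.0, 0.0, 1.0]]
  gate_hinge [([347.0, 206.0], 0.77, [0.579, 0.147]), ([367.0, 142.0], 0.39, [0.391, 0.41])]
  thumb_lever [([312.0, 191.0], 0.7, [0.566, -0.001])]
  release_hole [([314.0, 237.0], 0.79, [0.66, -0.062])]
  pallet_handle []
  pin_handle [([367.0, 142.0], 0.51, [0.462, 0.327])]
  block_hole [([364.0, 151.0], 0.7, [0.463, 0.316])]
  blank0_mid []
  tub [([386.0, 183.0], 0.8, [0.582, 0.321])]
  insert_box [([312.0, 238.0], 0.37, [0.612, -0.027])]
  carton [([236.0, 309.0], 0.62, [0.676, -0.344])]
  bit_case [([179.0, 307.0], 0.77, [0.578, -0.466])]
  collet_nut [([269.0, 283.0], 0.42, [0.663, -0.226])]
  hex_keys [([179.0, 224.0], 0.73, [0.325, -0.323])]
side [[469.2, 0.0, 268.6], [0.0, 469.2, 212.6], [0.0, 0.0, 1.0]] [[0.889, -0.457, -0.015, -0.514], [-0.333, -0.625, -0.706, 0.237], [0.314, 0.632, -0.708, 1.098], [0.0, 0.0, 0.0, 1.0]]
  gate_hinge []
  thumb_lever [([268.0, 193.0], 0.66, [0.568, -0.022])]
[... 684 characters left out ...]
 [-0.0, -0.961, 0.276, -0.036], [0.001, -0.276, -0.961, 0.378], [0.0, 0.0, 0.0, 1.0]]
  gate_hinge [([210.0, 56.0], 0.66, [0.574, 0.152]), ([161.0, 236.0], 0.41, [0.504, -0.064])]
  thumb_lever [([162.0, 238.0], 0.65, [0.565, -0.011])]
  release_hole [([290.0, 270.0], 0.73, [0.664, -0.069]), ([233.0, 170.0], 0.26, [0.612, 0.029])]
  pallet_handle [([234.0, 169.0], 0.84, [0.607, 0.024])]
  pin_handle []
  block_hole [([213.0, 51.0], 0.22, [0.59, 0.143])]
  blank0_mid []
  tub []
  insert_box []
  carton []
  bit_case [([212.0, 54.0], 0.57, [0.577, 0.155])]
  collet_nut [([285.0, 337.0], 0.54, [0.663, -0.217])]
  hex_keys []
[ 7.07091321e-01  7.07122241e-01 -1.53254625e-05 -1.55916469e-05] 2.1
```

View images.

```bash
python3 - <<'E'
import cv2
for c in ['scene','side']:
    im=cv2.imread(f'pics/{c}0.png'); cv2.imwrite(f'pics/{c}0b.png',cv2.resize(im,(800,600),interpolation=cv2.INTER_CUBIC))
E
```

```text
(no output)
```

View pics/scene0b.png

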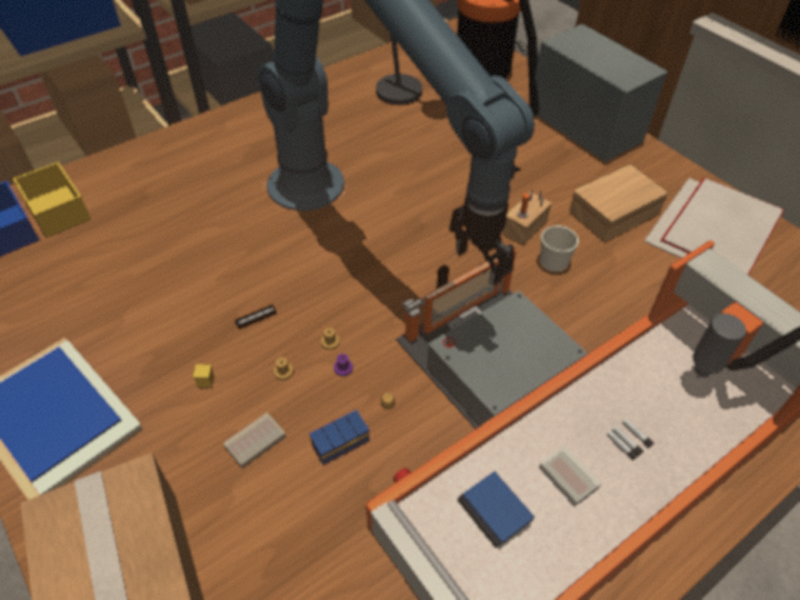

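View pics/side0b.png

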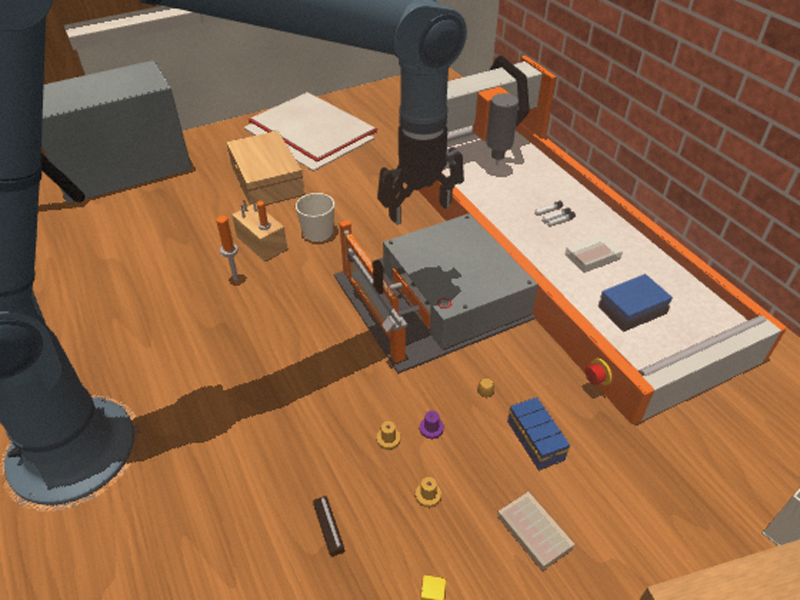

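Two brass blanks stand on the bench, at side-view pixels (272,304) and (300,344); the purple one at (302,297) is the decoy and the nut at (340,271) has no flange. The short pin stands in the block at (184,150). The bigger look-alike at (158,165) stands free in front of it.

```bash
cat > look.py <<'E'
from h import *
def views(poses,names,thr=.3,tag=None):
    out={n:[] for n in names}
    for i,(p,yaw) in enumerate(poses):
        move_ptp(p,down(yaw)); pause(.3)
        im,P=snap('wrist',f'{tag}{i}.png' if tag else None)
        for n,(z,f) in names.items():
            for q in (tip_of if f=='t' else look_for)('wrist',n):
                if q['confidence']>thr: out[n].append((np.round(q['at']).tolist(),round(q['confidence'],2),np.round(onz('wrist',P,q['at'],z),4)[:2].tolist()))
    return out
E
python3 - <<'E'
from look import *
N1={'gate_hinge':(0,'t'),'thumb_lever':(.156,'t'),'release_hole':(.085,'t'),'pallet_handle':(.04,'t')}
N2={'pin_handle':(.0955,'t'),'block_hole':(.062,'t')}
N3={'blank0_mid':(.018,'t')}
def show(o):
    for n in o:
        print(n); [print('   ',x) for x in o[n]]
show(views([([.55,-.02,.32],0),([.60,-.1,.30],0)],N1,tag='m'))
show(views([([.48,.25,.30],0)],N2,tag='p'))
show(views([([.48,-.22,.30],0)],N3,tag='b'))
print(read_time_s())
ims=[cv2.imread(f'pics/{n}.png') for n in ['m0','m1','p0','b0']]
g=np.vstack([np.hstack(ims[:2]),np.hstack(ims[2:])]); cv2.imwrite('pics/g1.png',cv2.resize(g,(800,600),interpolation=cv2.INTER_AREA))
E
```

```text
gate_hinge
thumb_lever
    ([289.0, 192.0], 0.56, [0.562, -0.0104])
    ([231.0, 101.0], 0.67, [0.563, -0.0087])
release_hole
    ([373.0, 231.0], 0.94, [0.6664, -0.0717])
    ([337.0, 163.0], 0.94, [0.6651, -0.0682])
pallet_handle
    ([322.0, 148.0], 0.84, [0.6065, 0.022])
    ([281.0, 80.0], 0.65, [0.6061, 0.024])
    ([194.0, 337.0], 0.36, [0.4789, -0.3272])
pin_handle
    ([257.0, 116.0], 0.69, [0.4622, 0.3272])
block_hole
    ([259.0, 125.0], 0.8, [0.462, 0.3187])
blank0_mid
8.1833
```

View pics/g1.png

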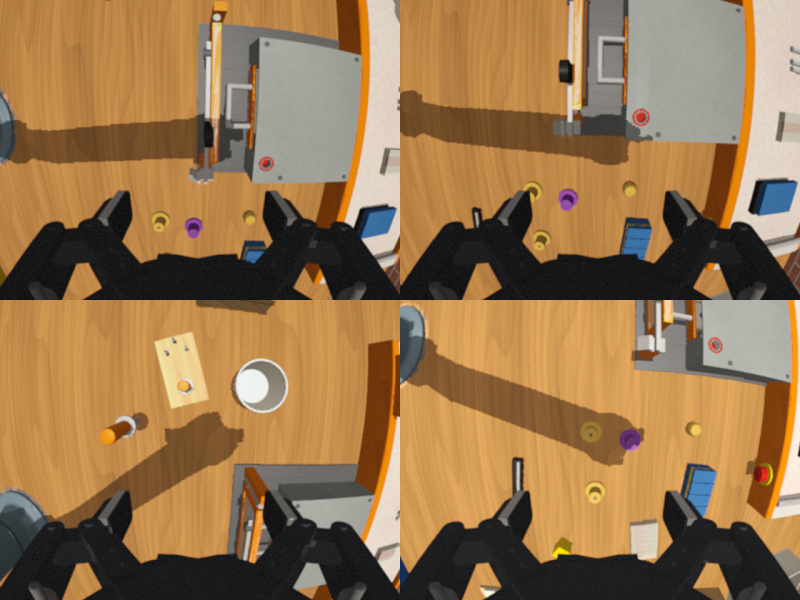

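```bash
python3 - <<'E'
from h import *
im,P=snap('wrist'); 
for f in (look_for,tip_of):
  for n in ['blank0_mid','blank3_mid']:
    print(f.__name__,n,[(np.round(q['at']).tolist(),round(q['confidence'],2),np.round(onz('wrist',P,q['at'],.018)[:2],3).tolist()) for q in f('wrist',n)])
for c in ['scene','side']:
    im,P=snap(c,c+'1.png')
    for n in ['blank0_mid','gate_hinge','pallet_handle','pin_handle','block_hole']:
      z={'blank0_mid':.018,'gate_hinge':0,'pallet_handle':.04,'pin_handle':.0955,'block_hole':.062}[n]
      print(c,n,[(np.round(q['at']).tolist(),round(q['confidence'],2),np.round(onz(c,P,q['at'],z)[:2],3).tolist()) for q in tip_of(c,n)])
# crops: wrist m0 machine (housing edge), side pins
a=cv2.imread('pics/m0.png')[10:280,250:530]; b=cv2.imread('pics/side1.png')[120:240,130:300]; c=cv2.imread('pics/b0.png')[150:300,220:340]
g=np.hstack([cv2.resize(x,None,fx=500/x.shape[0]*.75,fy=500/x.shape[0]*.75,interpolation=cv2.INTER_CUBIC)[:375] for x in (a,)])
h=np.hstack([cv2.resize(b,(400,282),interpolation=cv2.INTER_CUBIC),cv2.resize(c,(226,282),interpolation=cv2.INTER_CUBIC)])
cv2.imwrite('pics/edge.png',cv2.resize(a,(579,558),interpolation=cv2.INTER_CUBIC)); cv2.imwrite('pics/pins.png',h)
E
```

```text
call blank0_mid [([270.0, 266.0], 0.49, [0.473, -0.338])]
call blank3_mid [([266.0, 183.0], 0.94, [0.467, -0.224]), ([322.0, 198.0], 0.73, [0.54, -0.243]), ([408.0, 21.0], 0.62, [0.654, -0.001])]
call blank0_mid []
call blank3_mid [([323.0, 197.0], 0.93, [0.541, -0.242]), ([267.0, 184.0], 0.65, [0.469, -0.225])]
scene blank0_mid [([178.0, 225.0], 0.62, [0.339, -0.332])]
scene gate_hinge [([348.0, 205.0], 0.8, [0.577, 0.153])]
scene pallet_handle [([324.0, 218.0], 0.58, [0.595, 0.031]), ([268.0, 284.0], 0.49, [0.685, -0.241])]
scene pin_handle [([367.0, 143.0], 0.51, [0.465, 0.323]), ([340.0, 130.0], 0.49, [0.363, 0.292])]
scene block_hole [([364.0, 151.0], 0.67, [0.465, 0.316])]
side blank0_mid []
side gate_hinge [([242.0, 195.0], 0.86, [0.573, 0.157]), ([271.0, 208.0], 0.22, [0.621, 0.068])]
side pallet_handle [([271.0, 210.0], 0.86, [0.6, 0.027]), ([244.0, 195.0], 0.75, [0.56, 0.115])]
side pin_handle [([156.0, 163.0], 0.68, [0.374, 0.3]), ([187.0, 149.0], 0.46, [0.474, 0.317])]
side block_hole [([183.0, 159.0], 0.7, [0.457, 0.32])]
```

View pics/edge.png

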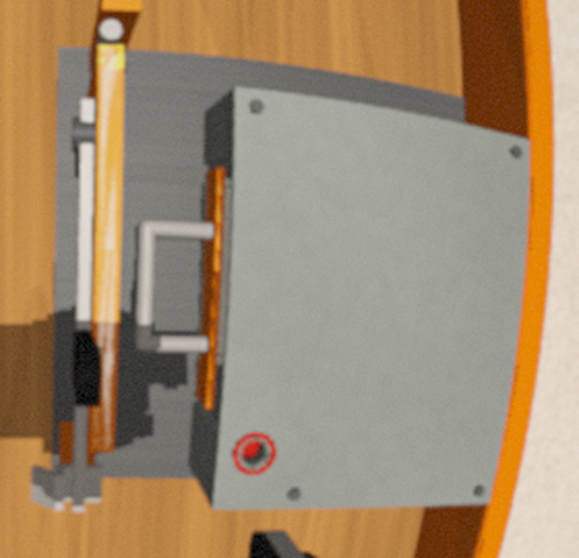

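View pics/pins.png

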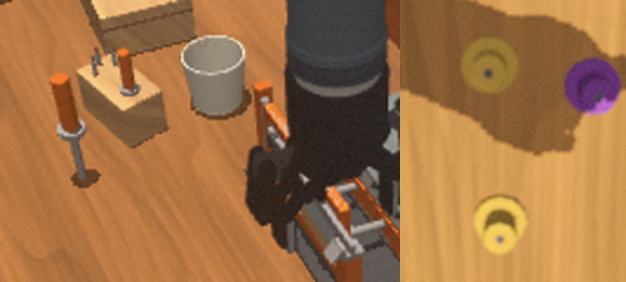

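```bash
python3 - <<'E'
from h import *
P=camera_params('wrist'); p0=read_eef_pos(); T=np.array(P['camera_from_world']); 
def at(p): 
    T2=T.copy(); T2[:3,3]-=T[:3,:3]@(np.array(p)-p0); return {'K':P['K'],'camera_from_world':T2}
Q=at([.55,-.02,.32])
def pt(x,y,z): return onz('wrist',Q,(250+x/2.068,10+y/2.068),z)[:2]
C={}
for n,a in dict(fl=(235,88,.085),fr=(213,507,.085),bl=(528,138,.085),br=(490,503,.085),hinge=(112,30,.13),hl=(147,228,.045),hr=(145,338,.045),lev=(88,368,.178),gateR=(103,445,.125),hole=(254,453,.085),keep=(68,480,.11)).items():
    C[n]=pt(*a); print(n,np.round(C[n],4))
for a,b in (('fl','fr'),('bl','br'),('hl','hr')):
    d=C[a]-C[b]; print(a,b,np.linalg.norm(d),'theta',np.arctan2(-d[0],d[1]))
d=C['bl']-C['fl'];print(np.arctan2(d[1],d[0]),np.linalg.norm(d))
d=C['br']-C['fr'];print(np.arctan2(d[1],d[0]))
E
```

```text
fl [0.6477 0.1351]
fr [ 0.6442 -0.1037]
bl [0.848  0.1341]
br [ 0.8467 -0.1086]
hinge [0.5772 0.15  ]
hl [0.6051 0.0558]
hr [ 0.6052 -0.0104]
lev [ 0.5639 -0.0029]
gateR [ 0.5747 -0.0523]
hole [ 0.6663 -0.0703]
keep [ 0.5577 -0.0766]
fl fr 0.23883824501301443 theta -0.014647038855676956
bl br 0.2426562909153002 theta -0.005720698435140038
hl hr 0.06614899626147304 theta 0.0005526202533392979
-0.0049247353482450035 0.20039121304293142
-0.02383051699933457
```

```bash
cat >> h.py <<'E'
TH=-0.01; H=np.array([.577,.150]); XO=-.0145
def mach(x,y,z): 
    v=R.from_euler('z',TH).apply([x,y,0]); return [H[0]+v[0],H[1]+v[1],z]
def lever(g,ph,dz=0):
    r=.05+.11*np.cos(ph)-.051*np.sin(ph); z=.105+.11*np.sin(ph)+.051*np.cos(ph)
    A=R.from_euler('z',TH-g); v=A.apply([XO,-r,0])
    q=(A*R.from_euler('x',-ph)*R.from_quat(down(0))).as_quat()
    return [H[0]+v[0],H[1]+v[1],z+dz],q
E
python3 - <<'E'
from h import *
for g,ph in ((0,0),(0,.2),(.8,.2),(1.65,.2),(1.65,0)):
    p,q=lever(g,ph); j=inverse_kinematics(p,q); print(g,np.round(p,3),None if j is None else np.round(j,2))
p,q=lever(0,0,.06); move_gripper(.05,40); move_ptp(p,q)
p,q=lever(0,0,.0); movel(p,q,.1); print(read_ft_force())
move_gripper(0.0,40); print(read_finger_gap(),read_ft_force())
snap('wrist','lev.png'); 
for ph in (.07,.14,.2):
    p,q=lever(0,ph); movel(p,q,.05)
print(read_finger_gap(),read_ft_force(),read_eef_pos(),read_time_s())
im,_=snap('side','lev2.png'); cv2.imwrite('pics/lev2c.png',cv2.cvtColor(cv2.resize(im[120:270,190:390],(800,600),interpolation=cv2.INTER_CUBIC),cv2.COLOR_RGB2BGR))
E
```

```text
0 [ 0.561 -0.01   0.156] [-0.17  0.32  0.13  1.9  -0.05  0.92 -0.02]
0 [0.561 0.002 0.177] [-0.27  0.31  0.1   1.88  0.2   1.   -0.29]
0.8 [0.46  0.059 0.177] [-0.31  0.22  0.04  2.    0.09  1.1  -1.13]
1.65 [0.431 0.178 0.177] [-0.41  0.23 -0.    1.98 -0.11  1.11 -2.02]
1.65 [0.419 0.179 0.156] [-0.41  0.14 -0.09  2.13  0.02  0.87 -2.17]
[-0.29062811  0.90694507 -1.20032724]
0.009336924291948167 [1.29361625 0.41448114 1.62467184]
0.009632185873062337 [ 4.06020073 -2.08024798 -0.33430184] [0.56140254 0.00150554 0.17679683] 12.5917
```

View pics/lev2c.png

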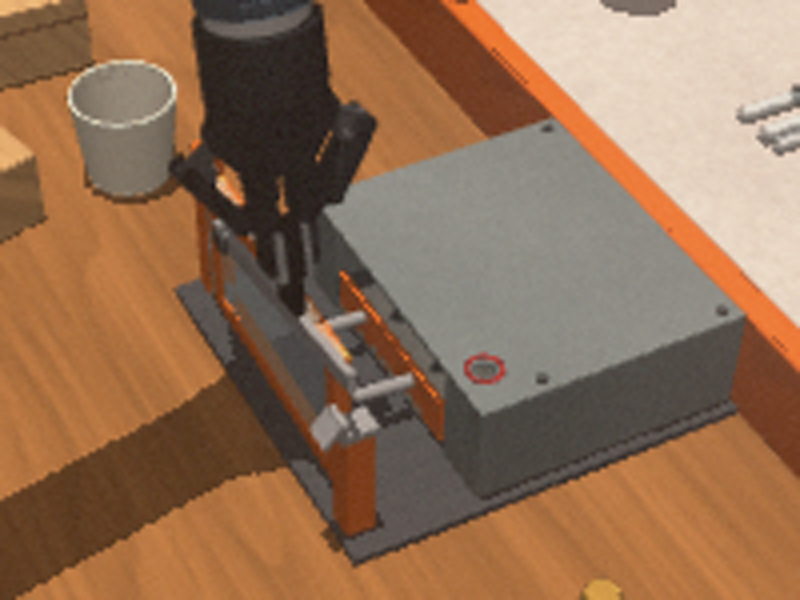

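The lever is pinched (gap 9.6 mm) and lifted; the keeper at crop pixel (335,420) looks empty of the bar. I'll swing the gate and watch the force.

```bash
python3 - <<'E'
from h import *
for g in np.arange(.1,1.66,.1).tolist()+[1.65]:
    p,q=lever(g,.2); movel(p,q,.12)
    f=read_ft_force()
    if np.linalg.norm(f)>20: print('force',g,f); break
print(g,read_finger_gap(),f,read_time_s())
p,q=lever(g,0); movel(p,q,.06); print(read_ft_force())
move_gripper(.05); p,q=lever(g,0,.09); movel(p,q,.15)
move_ptp([.43,-.05,.38],down(0)); pause(.2)
im,P=snap('wrist','open.png'); s,_=snap('side','open_s.png')
print([(np.round(r['at']),r['confidence'],np.round(onz('wrist',P,r['at'],.156),3)) for r in tip_of('wrist','thumb_lever')])
cv2.imwrite('pics/open2.png',cv2.cvtColor(np.hstack([cv2.resize(x,(400,300),interpolation=cv2.INTER_AREA) for x in (im,s)]),cv2.COLOR_RGB2BGR))
E
```

```text
1.65 0.009337872558228828 [-8.9627077  -2.02165669  6.78898993] 17.2917
[-6.9433442  -1.10241121 11.66633464]
[]
```

View pics/open2.png

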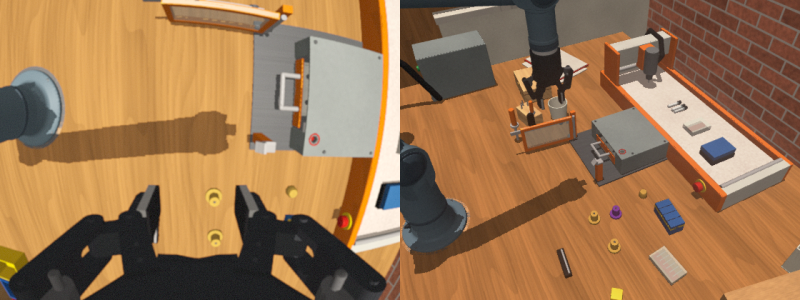

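```bash
python3 - <<'E'
from look import *
N2={'pin_handle':(.0955,'t'),'block_hole':(.062,'t')}
obs=[]
for i,(p,y) in enumerate([([.463,.26,.24],0.),([.41,.33,.25],np.pi/2),([.463,.24,.28],0.25)]):
    move_ptp(p,down(y)); pause(.3); im,P=snap('wrist',f'pin{i}.png')
    for n,z in (('pin_handle',.0955),('block_hole',.062)):
        for q in tip_of('wrist',n):
            if q['confidence']>.3: print(i,n,np.round(q['at']),round(q['confidence'],2),np.round(onz('wrist',P,q['at'],z),4)[:2])
print(read_time_s())
cv2.imwrite('pics/pin2v.png',cv2.resize(np.hstack([cv2.imread(f'pics/pin{i}.png')[:300,100:460] for i in (0,1)]),(800,333)))
E
```

```text
0 pin_handle [273. 129.] 0.87 [0.4616 0.325 ]
0 pin_handle [159. 211.] 0.62 [0.3587 0.2561]
0 block_hole [274. 132.] 0.78 [0.4624 0.3225]
1 pin_handle [195. 162.] 0.96 [0.3716 0.2579]
1 pin_handle [269. 258.] 0.55 [0.461  0.3229]
1 block_hole [266. 250.] 0.94 [0.4669 0.3189]
2 pin_handle [298. 113.] 0.75 [0.4628 0.3242]
2 pin_handle [180. 152.] 0.71 [0.3613 0.2617]
2 pin_handle [292. 118.] 0.62 [0.4584 0.3179]
2 block_hole [295. 116.] 0.61 [0.4625 0.3221]
26.1167
```

View pics/pin2v.png

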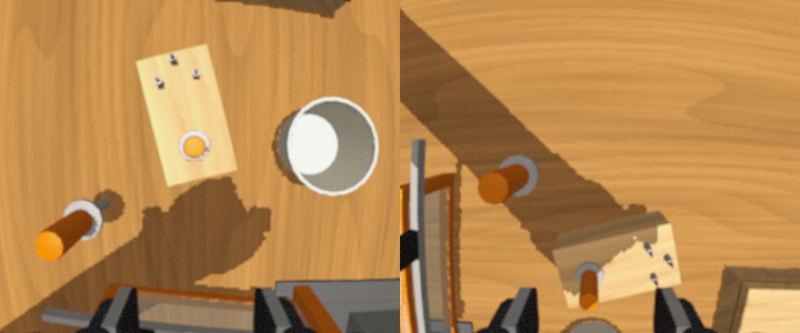

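```bash
python3 - <<'E'
from h import *
q=down(.25); X=[.4625,.322]
move_gripper(.05,50); move_ptp([*X,.20],q); movel([*X,.100],q,.12); print(read_ft_force())
move_gripper(0,50); print(read_finger_gap(),read_ft_force())
movel([*X,.24],q,.12); print(read_finger_gap(),read_ft_force())
# look at release hole from near with pin in hand: approach high over it
move_ptp([.600,-.07,.30],down(.25-1.6 if False else .25)); pause(.3)
im,P=snap('wrist','hole_a.png')
print([(np.round(r['at']).tolist(),round(r['confidence'],2),np.round(onz('wrist',P,r['at'],.085),4)) for r in tip_of('wrist','release_hole')])
move_ptp([.63,-.13,.27],down(.25)); pause(.3)
im,P=snap('wrist','hole_b.png')
print([(np.round(r['at']).tolist(),round(r['confidence'],2),np.round(onz('wrist',P,r['at'],.085),4)) for r in tip_of('wrist','release_hole')])
hsv=cv2.cvtColor(im,cv2.COLOR_RGB2HSV); m=((hsv[...,0]<6)|(hsv[...,0]>174))&(hsv[...,1]>150)&(hsv[...,2]>90)
n,l,s,c=cv2.connectedComponentsWithStats(m.astype('uint8'))
for i in range(1,n):
    if s[i,4]>20: print(s[i],c[i],np.round(onz('wrist',P,c[i],.085),4))
cv2.imwrite('pics/hole_c.png',cv2.cvtColor(cv2.resize(im[:,100:460],(600,700))[:590],cv2.COLOR_RGB2BGR)); print(read_time_s())
E
```

```text
[ 0.22054792 -0.16289626 -0.31687783]
0.014656689337191999 [ 0.06330872 -0.41786305  3.22726572]
0.014378456850406786 [-1.15420255  0.4949623  -0.81678728]
[([332.0, 207.0], 0.56, array([ 0.6639, -0.0712,  0.085 ]))]
[([327.0, 150.0], 0.95, array([ 0.666 , -0.0718,  0.085 ]))]
[314 135  26  25 136] [326.46323529 147.13970588] [ 0.6652 -0.0692  0.085 ]
[320 140  13  14 146] [325.91780822 146.85616438] [ 0.6646 -0.0691  0.085 ]
[382 338  10  14  89] [386.11235955 344.30337079] [ 0.8103 -0.2747  0.085 ]
32.3167
```

View pics/hole_c.png

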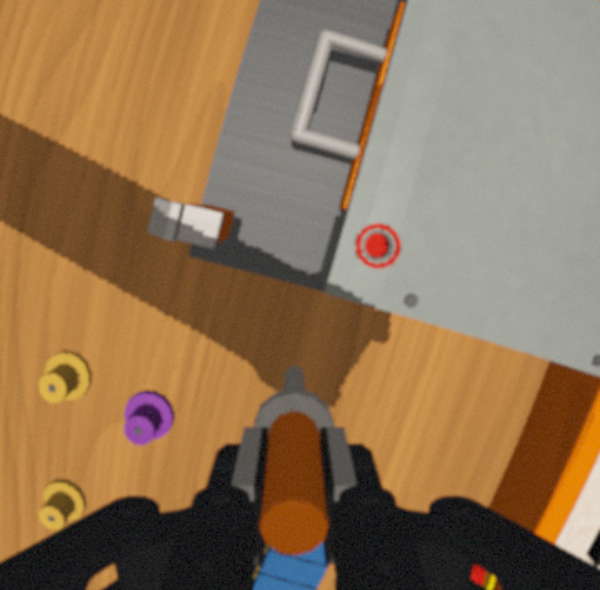

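```bash
python3 - <<'E'
from h import *
P=camera_params('wrist'); p=read_eef_pos(); print(p,onz('wrist',P,(275.8,224.5),.177), proj('wrist',P,[p[0],p[1],p[2]-.093]))
X=[.6652,-.0695]; q=down(.25)
move_ptp([*X,.25],q); movel([*X,.193],q,.1); pause(.3)
im,P=snap('wrist','hov.png'); print(proj('wrist',P,[*X,.100]),proj('wrist',P,[*X,.085]),read_ft_force(),read_eef_pos())
cv2.imwrite('pics/hov_c.png',cv2.cvtColor(cv2.resize(im[170:290,206:346],(700,600),interpolation=cv2.INTER_CUBIC),cv2.COLOR_RGB2BGR))
E
```

```text
[ 0.63022496 -0.12898311  0.27053009] [ 0.62998116 -0.12848623  0.177     ] [275.9616898  225.46518925]
[275.29327712 224.86582434] [275.29018365 218.77683398] [-1.38963777  0.03264516 -0.78166862] [ 0.66553778 -0.06945616  0.19362331]
```

View pics/hov_c.png

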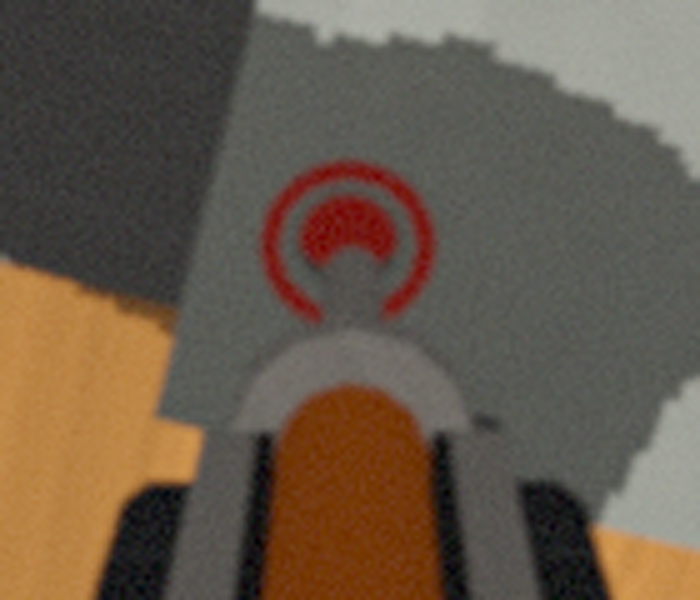

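```bash
python3 - <<'E'
from h import *
X=[.6654,-.0697]; q=down(.25)
movel([*X,.165],q,.06); f0=read_ft_force(); print(f0)
for z in (.160,.157,.154,.152,.150,.148):
    movel([*X,z],q,.03); pause(.1); f=read_ft_force(); print(z,read_eef_pos()[2],np.round(f-f0,2))
    if abs(f[2]-f0[2])>9 or np.linalg.norm((f-f0)[:2])>8: break
s,_=snap('side','press.png')
P=camera_params('side'); r=tip_of('side','pallet_handle'); print([(x['at'],x['confidence'],onz('side',P,x['at'],.04)) for x in r])
E
```

```text
[-0.32382782  0.53199102 -0.02718735]
0.16 0.160071020065708 [-0.1  -0.03 -0.95]
0.157 0.15704562702972377 [-0.42  0.33  1.56]
0.154 0.15440651668232427 [-0.05  0.51  3.52]
0.152 0.15221251192275823 [-0.64 -0.82  3.05]
0.15 0.15014002277435987 [ 0.77 -0.88  3.9 ]
0.148 0.1482160355775767 [-0.67 -1.25  4.13]
[([225.5, 223.8], 0.64, array([0.46976866, 0.03628611, 0.04      ])), ([184.1, 166.1], 0.34, array([0.45534934, 0.31513321, 0.04      ])), ([247.5, 197.9], 0.17, array([0.56393287, 0.09904252, 0.04      ]))]
```

The pallet has run out: the handle is now at x≈0.47 m. Next I'll put the pin back with the same grasp pose.

```bash
python3 - <<'E'
from h import *
q=down(.25); X=[.4625,.322]
movel([.6654,-.0697,.27],q,.15); print(read_finger_gap())
move_ptp([*X,.24],q); movel([*X,.165],q,.12); print(read_eef_pos(),read_ft_force())
movel([*X,.125],q,.06); print(read_ft_force())
movel([*X,.101],q,.05); print(read_eef_pos(),read_ft_force())
move_gripper(.05); movel([*X,.20],q,.15)
move_ptp([.463,.26,.26],down(0)); pause(.2); im,P=snap('wrist','pinback.png')
for n,z in (('pin_handle',.0955),('block_hole',.062)): print(n,[(np.round(x['at']),round(x['confidence'],2),np.round(onz('wrist',P,x['at'],z),3)) for x in tip_of('wrist',n)])
# look at pallet and blanks
move_ptp([.43,-.08,.36],down(0)); pause(.2); im2,P=snap('wrist','pal.png')
for n,z in [('nest0',.02),('nest1',.02),('nest2',.02),('nest3',.02),('pallet_handle',.04),('blank0_mid',.018),('blank3_mid',.018)]:
    print(n,[(np.round(x['at']).tolist(),round(x['confidence'],2),np.round(onz('wrist',P,x['at'],z),3)[:2].tolist()) for x in tip_of('wrist',n) if x['confidence']>.2])
print(read_time_s())
g=np.hstack([cv2.resize(im2,(560,420)),cv2.resize(im[40:240,150:380],(240,420))]); cv2.imwrite('pics/pal2.png',cv2.cvtColor(g,cv2.COLOR_RGB2BGR))
E
```

```text
0.014752048470560978
[0.46321826 0.32211944 0.16554616] [ 0.20247258 -0.20975985  0.11940778]
[ 0.92298366 -0.23374234 -0.98606026]
[0.46200085 0.32172925 0.10093258] [-1.67266935 -0.75724118  4.26352478]
pin_handle [(array([280., 131.]), 0.94, array([0.465, 0.325, 0.095])), (array([169., 206.]), 0.68, array([0.361, 0.257, 0.095]))]
block_hole [(array([276., 134.]), 0.56, array([0.461, 0.32 , 0.062])), (array([329., 360.]), 0.38, array([0.53 , 0.044, 0.062])), (array([374., 135.]), 0.15, array([0.559, 0.322, 0.062]))]
nest0 [([355.0, 119.0], 0.89, [0.543, 0.002]), ([355.0, 81.0], 0.63, [0.542, 0.058]), ([392.0, 119.0], 0.63, [0.599, 0.005]), ([397.0, 79.0], 0.62, [0.607, 0.066])]
nest1 [([355.0, 119.0], 0.89, [0.543, 0.002]), ([355.0, 81.0], 0.63, [0.542, 0.058]), ([392.0, 119.0], 0.63, [0.599, 0.005]), ([397.0, 79.0], 0.62, [0.607, 0.066])]
nest2 [([355.0, 119.0], 0.89, [0.543, 0.002]), ([355.0, 81.0], 0.63, [0.542, 0.058]), ([392.0, 119.0], 0.63, [0.599, 0.005]), ([397.0, 79.0], 0.62, [0.607, 0.066])]
nest3 [([355.0, 119.0], 0.89, [0.543, 0.002]), ([355.0, 81.0], 0.63, [0.542, 0.058]), ([392.0, 119.0], 0.63, [0.599, 0.005]), ([397.0, 79.0], 0.62, [0.607, 0.066])]
pallet_handle [([310.0, 98.0], 0.78, [0.476, 0.028])]
blank0_mid []
blank3_mid [([296.0, 283.0], 0.62, [0.464, -0.257]), ([344.0, 275.0], 0.37, [0.541, -0.243])]
45.4417
```

View pics/pal2.png

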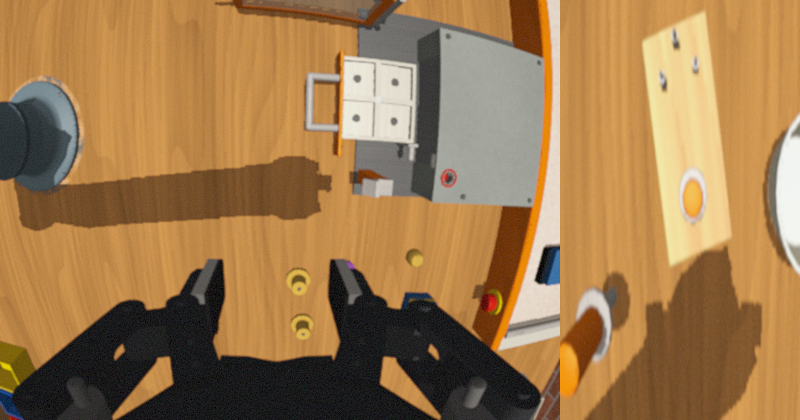

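```bash
cat > bl.py <<'E'
from h import *
def brass(im,P,tag=''):
    # boss/flange blobs by colour; report centre of the min enclosing outline on the bench plane
    hsv=cv2.cvtColor(im,cv2.COLOR_RGB2HSV); return hsv
def findb(poses,yaw=0.):
    for p in poses:
        move_ptp(p,down(yaw)); pause(.3); im,P=snap('wrist','bl_%d.png'%int(read_time_s()*10))
        for f in (tip_of,look_for):
            for n in ('blank0_mid','blank3_mid'):
                print(p,f is tip_of,n,[(np.round(x['at']).tolist(),round(x['confidence'],2),np.round(onz('wrist',P,x['at'],.018),4)[:2].tolist()) for x in f('wrist',n) if x['confidence']>.25])
    return im,P
E
python3 - <<'E'
from bl import *
im1,P=findb([[.465,-.38,.20]]); im2,P=findb([[.43,-.34,.24]])
cv2.imwrite('pics/bl.png',cv2.cvtColor(cv2.resize(np.hstack([im1[40:300,120:440],im2[40:300,120:440]]),(800,325),interpolation=cv2.INTER_CUBIC),cv2.COLOR_RGB2BGR))
E
```

```text
[0.465, -0.38, 0.2] True blank0_mid []
[0.465, -0.38, 0.2] True blank3_mid [([354.0, 60.0], 0.97, [0.5394, -0.2445]), ([274.0, 68.0], 0.84, [0.4645, -0.2551])]
[0.465, -0.38, 0.2] False blank0_mid []
[0.465, -0.38, 0.2] False blank3_mid [([351.0, 61.0], 0.92, [0.5363, -0.2455]), ([273.0, 69.0], 0.82, [0.4635, -0.2565])]
[0.43, -0.34, 0.24] True blank0_mid []
[0.43, -0.34, 0.24] True blank3_mid [([381.0, 102.0], 0.9, [0.5431, -0.2427]), ([311.0, 110.0], 0.59, [0.4667, -0.2545])]
[0.43, -0.34, 0.24] False blank0_mid []
[0.43, -0.34, 0.24] False blank3_mid [([374.0, 105.0], 0.97, [0.5356, -0.2458]), ([308.0, 110.0], 0.82, [0.4636, -0.2544])]
```

View pics/bl.png

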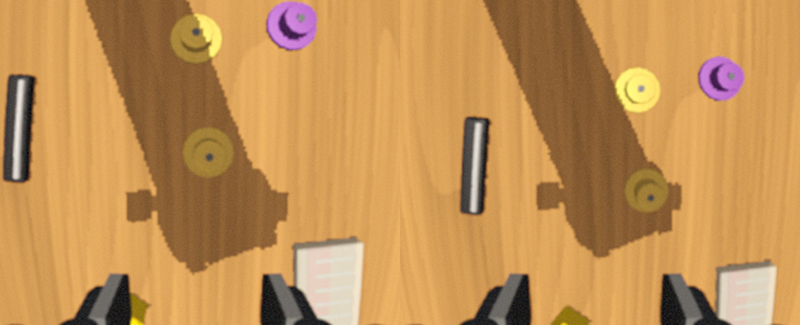

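```bash
python3 - <<'E'
from h import *
P=camera_params('wrist'); p0=np.array([.43,-.34,.24]); T=np.array(P['camera_from_world'])
def at(p):
    T2=T.copy(); T2[:3,3]-=T[:3,:3]@(np.array(p)-p0); return {'K':P['K'],'camera_from_world':T2}
for n,v in dict(A=[(1,276.8,71.2,.006),(2,309.6,112,.006),(1,277.6,64.8,.036),(2,312.8,111.2,.036)],B=[(1,286.4,161.6,.006),(2,317.6,192,.006),(1,287.2,165.6,.036),(2,320.8,198.4,.036)]).items():
    for i,x,y,z in v: print(n,i,z,np.round(onz('wrist',at([[.465,-.38,.20],p0][i-1]),(x,y),z),4))
E
```

```text
A 1 0.006 [ 0.4658 -0.2579  0.006 ]
A 2 0.006 [ 0.4666 -0.2563  0.006 ]
A 1 0.036 [ 0.4665 -0.2571  0.036 ]
A 2 0.036 [ 0.4667 -0.2567  0.036 ]
B 1 0.006 [ 0.4752 -0.3469  0.006 ]
B 2 0.006 [ 0.477  -0.3457  0.006 ]
B 1 0.036 [ 0.475  -0.3471  0.036 ]
B 2 0.036 [ 0.4767 -0.3462  0.036 ]
```

```bash
cat > pp.py <<'E'
from h import *
def pick(X,yaw=0.):
    q=down(yaw); move_gripper(.055,50); move_ptp([*X,.15],q); movel([*X,.031],q,.12); f=read_ft_force()
    move_gripper(0,50); g=read_finger_gap(); movel([*X,.17],q,.15); print('pick',f,g,read_finger_gap(),read_ft_force())
def place(X,yaw=0.):
    q=down(yaw); move_ptp([*X,.17],q); movel([*X,.07],q,.15); movel([*X,.0515],q,.05); print('place',read_ft_force(),read_eef_pos())
    move_gripper(.038); movel([*X,.17],q,.15)
E
python3 - <<'E'
from pp import *
pick([.4665,-.257]); place([.5425,.058])
move_ptp([.43,-.34,.24],down(0)); pause(.3); im,P=snap('wrist','bl2.png')
hsv=cv2.cvtColor(im,cv2.COLOR_RGB2HSV)
print([(np.round(x['at']).tolist(),round(x['confidence'],2),np.round(onz('wrist',P,x['at'],.018),4)[:2].tolist()) for f in (tip_of,look_for) for x in f('wrist','blank1_mid')])
# compare with earlier frame at same pose around B
import glob
f=sorted(glob.glob('pics/bl_*.png'))[-1]; a=cv2.imread(f); b=cv2.imread('pics/bl2.png')
d=cv2.absdiff(a,b)[150:240,270:370].mean(); print('diff at B',d,read_time_s())
E
```

```text
pick [0.15183341 0.30164314 0.61044501] 0.022451531295366728 0.022226164293418633 [ 0.10930718 -0.12154175 -1.87872784]
place [ 5.64347238  0.33354536 -3.74981325] [0.54478133 0.05825424 0.05187203]
[([318.0, 195.0], 0.88, [0.4762, -0.3453]), ([471.0, 193.0], 0.48, [0.6722, -0.3395]), ([315.0, 191.0], 0.68, [0.4734, -0.3412])]
diff at B 5.571407407407407 57.425
```

```bash
python3 - <<'E'
from pp import *
pick([.476,-.346])
move_ptp([.47,-.05,.30],down(0)); pause(.3); im,P=snap('wrist','nest.png')
print([(np.round(x['at']).tolist(),round(x['confidence'],2),np.round(onz('wrist',P,x['at'],.02),4)[:2].tolist()) for x in tip_of('wrist','nest0')])
print([(np.round(x['at']).tolist(),round(x['confidence'],2),np.round(onz('wrist',P,x['at'],.038),4)[:2].tolist()) for x in tip_of('wrist','blank0_mid')])
print([(np.round(x['at']).tolist(),round(x['confidence'],2),np.round(onz('wrist',P,x['at'],.04),4)[:2].tolist()) for x in tip_of('wrist','pallet_handle')])
for X in ([.5425,.058,.028],[.543,0,.02]): print(proj('wrist',P,X))
cv2.imwrite('pics/nestc.png',cv2.cvtColor(cv2.resize(im[30:220,270:470],(630,598),interpolation=cv2.INTER_CUBIC),cv2.COLOR_RGB2BGR))
E
```

```text
pick [0.59737162 0.09690834 0.23653105] 0.022460405259388593 0.02241110775982454 [ 0.5961778  -0.27126415 -2.83251386]
[([377.0, 142.0], 0.89, [0.5983, 0.0005]), ([385.0, 92.0], 0.81, [0.608, 0.0652]), ([336.0, 135.0], 0.73, [0.5442, 0.0074]), ([335.0, 92.0], 0.68, [0.5425, 0.061])]
[([402.0, 286.0], 0.48, [0.6467, -0.1952])]
[([282.0, 120.0], 0.66, [0.477, 0.0243])]
[336.25974353  93.72290419]
[334.92519206 140.47310542]
```

View pics/nestc.png

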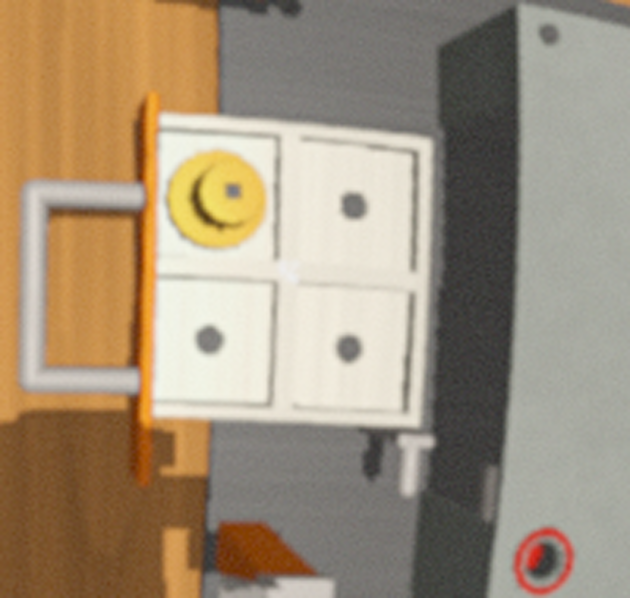

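```bash
python3 - <<'E'
from pp import *
P=camera_params('wrist'); X=onz('wrist',P,(336.3,137.6),.02)[:2]; print(X)
place([X[0],X[1]-.0005])
move_gripper(0.0,40)
move_ptp([.47,-.05,.30],down(0)); pause(.3); im,P=snap('wrist','nest2.png')
s,_=snap('side','nest2s.png')
print([(np.round(x['at']).tolist(),round(x['confidence'],2),np.round(onz('wrist',P,x['at'],.04),4)[:2].tolist()) for x in tip_of('wrist','pallet_handle')],read_time_s())
cv2.imwrite('pics/nest2c.png',cv2.cvtColor(np.hstack([cv2.resize(im[30:220,270:470],(400,380)),cv2.resize(s[150:280,190:327],(400,380),interpolation=cv2.INTER_CUBIC)]),cv2.COLOR_RGB2BGR))
E
```

```text
[0.54524284 0.00445786]
place [-1.40611432  0.63784948  3.36513993] [0.54549812 0.00412269 0.0518078 ]
[([281.0, 121.0], 0.84, [0.4749, 0.0248])] 67.4
```

View pics/nest2c.png

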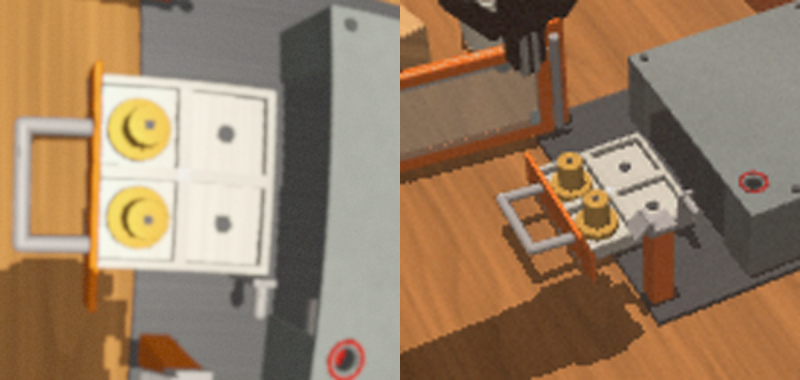

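Both blanks sit flat in the front nests, at left-crop pixels (140,128) and (137,217), and the pallet is still out. Now I'll push the handle home.

```bash
python3 - <<'E'
from h import *
q=down(np.pi/2+TH); u=np.array([np.cos(TH),np.sin(TH)]); S=np.array([.440,.027])
def at(d,z=.045): return [*(S+u*d),z]
move_ptp(at(0,.2),q); print(np.round(read_qpos(),2)); movel(at(0),q,.15); print(read_ft_force())
for d in (.02,.05,.09,.125,.140,.146): movel(at(d),q,.06); print(d,read_eef_pos()[0],np.round(read_ft_force(),1))
for d in np.arange(.148,.162,.001):
    movel(at(d),q,.02); pause(.15); f=read_ft_force(); print(round(d,3),round(read_eef_pos()[0],4),np.round(f,1))
    if f[0]<-22: break
pause(.2); movel(at(d-.01),q,.03); pause(.2); print(read_ft_force(),read_eef_pos())
movel(at(.06),q,.15); movel(at(.0,.045),q,.2); movel(at(0,.2),q,.2)
move_ptp([.47,-.05,.30],down(0)); pause(.3); im,P=snap('wrist','home.png')
print([(np.round(x['at']).tolist(),round(x['confidence'],2),np.round(onz('wrist',P,x['at'],.04),4)[:2].tolist()) for x in tip_of('wrist','pallet_handle')],read_time_s())
im,P=snap('side','home_s.png');print([(np.round(x['at']).tolist(),round(x['confidence'],2),np.round(onz('side',P,x['at'],.04),4)[:2].tolist()) for x in tip_of('side','pallet_handle')],read_time_s())
E
```

```text
[-0.35  0.04  0.2   2.14 -0.01  0.97  1.41]
[-0.10699944 -0.10197386  0.02348242]
0.02 0.45979478006538654 [-2.2  0.1  0.6]
0.05 0.4890179882090712 [-3.1 -1.2 -2. ]
0.09 0.5295059475955658 [-4.  -1.9 -2.6]
0.125 0.564528926323944 [-3.9 -1.2 -2.6]
0.14 0.57810923985808 [-6.4 -0.8  0.3]
0.146 0.5846361160905835 [-5.2 -1.5 -1.9]
0.148 0.5885 [-3.6 -1.3 -2.7]
0.149 0.5889 [-5.1 -2.1 -1.3]
0.15 0.5898 [-4.9 -0.6 -0.3]
0.151 0.5908 [-5.4 -1.4  0.1]
0.152 0.5918 [-6.4 -0.7 -0.5]
0.153 0.5928 [-4.5 -1.  -0.8]
0.154 0.5936 [-5.1 -1.2 -0.3]
0.155 0.5937 [-7.2 -1.3  2.1]
0.156 0.5937 [-9.6 -1.5  4.1]
0.157 0.5938 [-10.9  -1.6   6.7]
0.158 0.5939 [-12.1  -1.4   7.5]
0.159 0.5939 [-14.8  -1.2  10.1]
0.16 0.594 [-15.8  -0.6  10.8]
0.161 0.594 [-18.   -0.6  13.6]
0.162 0.5941 [-18.6  -0.7  12.5]
[-5.71591278 -1.4276744  -1.26701208] [0.59142416 0.02575459 0.04485769]
[([385.0, 125.0], 0.59, [0.6012, 0.0241])] 83.875
[([270.0, 208.0], 0.61, [0.602, 0.0341]), ([299.0, 212.0], 0.61, [0.6632, -0.0152])] 83.975
```

```bash
python3 - <<'E'
from h import *
move_gripper(.05,40)
p,q=lever(1.65,0,.09); move_ptp(p,q); print(np.round(read_qpos(),2)); p,q=lever(1.65,0); movel(p,q,.12); print(read_ft_force())
move_gripper(0,40); print('gap',read_finger_gap(),read_ft_force())
for ph in (.1,.2): p,q=lever(1.65,ph); movel(p,q,.06)
print(read_finger_gap(),read_ft_force())
for g in np.arange(1.55,.04,-.1).tolist()+[.03,0,-.012]:
    p,q=lever(g,.2); movel(p,q,.12 if g>.1 else .05); f=read_ft_force()
    if np.linalg.norm(f)>25: print('force',g,f); break
pause(.2); print(g,read_finger_gap(),read_ft_force(),read_eef_pos(),p)
for ph in (.13,.07,.0): p,q=lever(-.008,ph); movel(p,q,.05); print(ph,read_ft_force())
print(read_eef_pos(),read_finger_gap(),read_time_s())
E
```

```text
[-0.5   0.02  0.    2.05  0.    1.07 -2.15]
[-0.23461614  0.43569577  0.18446185]
gap 0.009383800685832807 [-1.681436   -1.78513074  4.91061878]
0.009526694967011829 [-2.42536746 -3.3414562   2.35953009]
-0.012 0.009758212553724019 [ 5.03998017  3.61672808 -3.2718975 ] [0.56393843 0.00615536 0.17705553] [np.float64(0.5627953791784741), np.float64(0.0022961076776218114), np.float64(0.17683702185736005)]
0.13 [ 3.16650918  4.01639519 -2.20113298]
0.07 [ 3.67678746  4.28106688 -2.77545506]
0.0 [ 3.73127547  4.20724306 -1.86252396]
[ 0.5635773  -0.00590183  0.15691859] 0.009751072209579398 94.875
```

```bash
python3 - <<'E'
from h import *
move_gripper(.05); pause(.3); p,q=lever(0,0,.09); movel(p,q,.15)
move_ptp([.55,-.02,.32],down(0)); pause(.3); im,P=snap('wrist','shut.png')
for n,z in (('thumb_lever',.156),('pallet_handle',.04),('release_hole',.085)): print(n,[(np.round(x['at']).tolist(),round(x['confidence'],2),np.round(onz('wrist',P,x['at'],z),4)[:2].tolist()) for x in tip_of('wrist',n)])
a=cv2.imread('pics/m0.png'); b=cv2.imread('pics/shut.png')
# machine-region registration and change against the starting picture (same pose)
A=cv2.cvtColor(a,6);B=cv2.cvtColor(b,6)
for nm,(y0,y1,x0,x1) in dict(gate=(20,250,270,320),lever=(150,215,275,305),keeper=(220,262,262,305),handle=(105,195,312,350),hole=(210,250,350,395)).items():
    r=cv2.matchTemplate(B[y0-8:y1+8,x0-8:x1+8],A[y0:y1,x0:x1],cv2.TM_CCOEFF_NORMED); _,v,_,l=cv2.minMaxLoc(r); print(nm,round(v,3),'shift',l[0]-8,l[1]-8,'absdiff',cv2.absdiff(A,B)[y0:y1,x0:x1].mean().round(2))
move_ptp([.463,.26,.26],down(0)); pause(.2); im,P=snap('wrist','pinend.png')
c=cv2.cvtColor(cv2.imread('pics/pinback.png'),6); d=cv2.cvtColor(cv2.imread('pics/pinend.png'),6); print('pin diff',cv2.absdiff(c,d)[60:200,220:340].mean(),read_time_s())
move_ptp([.65,0,.30],down(0))
E
```

```text
thumb_lever [([295.0, 189.0], 0.66, [0.5656, -0.0079])]
pallet_handle [([322.0, 145.0], 0.69, [0.6047, 0.0251]), ([295.0, 52.0], 0.37, [0.5716, 0.1416])]
release_hole [([372.0, 229.0], 0.68, [0.6629, -0.0687])]
gate 0.978 shift 1 0 absdiff 10.96
lever 0.963 shift 1 0 absdiff 12.55
keeper 0.969 shift 1 0 absdiff 6.51
handle 0.97 shift 1 0 absdiff 8.65
hole 0.986 shift 1 0 absdiff 8.4
pin diff 8.527142857142858 98.6917
```

```bash
python3 - <<'E'
from h import *
c=cv2.cvtColor(cv2.imread('pics/pinback.png'),6); d=cv2.cvtColor(cv2.imread('pics/pinend.png'),6)
r=cv2.matchTemplate(d[52:208,212:348],c[60:200,220:340],cv2.TM_CCOEFF_NORMED); print(cv2.minMaxLoc(r))
r=cv2.matchTemplate(d[102:168,242:318],c[110:160,250:310],cv2.TM_CCOEFF_NORMED); print(cv2.minMaxLoc(r))
print(sign_off())
E
```

```text
(0.6971765160560608, 0.9800974130630493, (16, 0), (4, 7))
(0.16040930151939392, 0.9434788227081299, (16, 16), (4, 6))
the job is handed in; nothing more can be done
None
```

The job is handed in (about 100 s used; the verdict was not shown): both brass blanks were seen flat in the front nests before I pushed the pallet home, where the handle position shows it is held. The gate and bar match the starting picture, and the pin is back in its hole in the block.

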